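# Seat a bayonet probe in the check block and hold it home

## Robot

A 6-joint arm with a two-finger parallel gripper is mounted at the origin on a cart in front of the work surface, level with it; the furniture and walls round the work are solid. World frame = base frame: x ahead of the robot, y to its left, z up, the work surface at z = 0. Lengths are in mm, angles in rad, forces in N, time in s.
With the tool pointing down it reaches from about 375 to 925 mm from the base axis. Payload 5.7 kg.
Tool frame: the origin (TCP) lies at the very end of the fingers, on their centre line; the grasp point (between the pads) lies 19 mm behind it (ctrl.hold_point_z is the distance from the TCP to the grasp point, in mm); z points along the fingers, y is the line along which they close (so a half turn about z gives the same grasp; the last joint's range is limited). The gripper opens to 85 mm and grips with 20 to 120 N. Pads are 22 mm wide; open, the fingers measure 114 mm over their backs; the gripper's body (76 mm by 85 mm) begins 54 mm behind the grasp point. The pads swing forward as they close: fully open they stand 13 mm farther back than shut.
Start: joints at [-1.366, 0.359, 1.51, -0, 1.272, -0.115], TCP at [188.61, -569.552, 231.267] pointing down, gripper open.
Joint ranges: [-2.97, 2.97], [-1.01, 2.36], [0.21, 2.38], [-0.96, 4.11], [0.2, 2.71], [-2.98, 2.98]. Speed limits (rad/s): [2.39, 2.39, 3.14, 3.14, 3.14, 3.14].

## Interface

Orientations are given as a rotation vector (axis times angle).
In Python, from station import ctrl gives the robot as it stands.
- The arm moves only by the tool jog_arm, never from a script. Its argument "series" is a list of rows, each an object of numbers: "grip": the opening, from 0 (shut) to 1 (fully open); "dx", "dy", "dz": the shift along the tool's x, y, z as a fraction of full scale; "spin": the turn about the tool's z as a fraction of full scale. In form: [{"grip": .., "dx": .., "dy": .., "dz": .., "spin": ..}, ...]. A call has 1 to 12 rows; each row is the pose to reach, as a shift and turn from the pose commanded when the call began, along the tool's axes at that moment, turning the shorter way round; what a row does not reach only later rows make up. Full scale, the value 1, is 1 m for a shift and pi rad for a turn. A row lasts 1/12 s, in which the tool goes at most 41.7 mm and 7.16 degrees, less where a joint would pass 70% of its speed; a pose out of reach is approached as far as the arm can. A call with a number of a shift or a turn outside -1 to 1 is refused whole. A call with a gripper value outside its range is refused whole. The fingers move at their own pace and stop on an object; "squeeze" is the grip in N (left out, the last holds). Time passes only in rows, so rows that repeat a pose let the fingers close. It gives the time, the measured TCP pose, the force, the opening and the grip force at its end, in the units of the state.
- ctrl.get_obs(): the state, without advancing time (a new reading comes with each control period).
- ctrl.read_camera(name): name is "scene" or "top" or "wrist"; returns a dict with "color" (420x560x3 uint8, blue, green, red), "range_z" (420x560 float32, mm along the optical axis (not along the pixel's ray), 0 where there is no reading), "intrinsics" (3x3 intrinsics, pixels), "D" ([k1, k2, p1, p2, k3] as OpenCV has them; the pictures are not rectified), "R" (3x3) and "t" (3): a world point X has camera coordinates R X + t. Camera axes: x right, y down, z forward; pixel columns grow to the right and rows downward; lengths in mm; the calibration is good to about 2 mm. A picture is of the moment at which its call begins.
- ctrl.finish_job(): hands the job in; it is judged then, once.
The state is a dict: "time": time; "joint_pos": joint angles; "qvel": joint speeds; "effort": joint torques, N m; "eef_pos": TCP position; "eef_rot": TCP orientation; "contact_force": force on the tool from outside, world axes, zero at the start; "ft_torque": the same for the moment, N m; "grip_width": finger opening in mm; "gripper_force": force on a finger pad.
Only numpy, scipy, OpenCV 4.12 (cv2) and the standard library are available. Lean on these libraries where they do the work, as an engineer would, in place of code of your own. Each camera call takes 0.05 s, during which the arm holds its last target. There are 200 camera calls.

## Task

Lift the temperature probe out of its stand and push its thin rod down into the narrow bore of the finned check block. With a light push, turn the knurled collar until its hidden keyways drop over the pins of the block's spigot, then press it fully home against the spring and finish while still gripping it and holding it there. Do not disturb the other things on the bench.

Things in the scene. Friction and masses are not known exactly. Their poses are not given: they have to be found in the camera images.
- probe: Loose temperature probe, about 0.15 kg, held upright: round knurled bright steel collar, 40 mm diameter, 44 mm high, a black cap (20 mm diameter, 10 mm high) on top, a thin 6 mm rod on its axis reaching 38 mm below the collar's lower rim. Origin on the axis at that rim, z up. Grip the collar 28 to 40 mm above the origin.
- rod_tip (a point): Lower end of the probe's rod, on the axis, 38 mm below the body's origin. The last 6 mm are a cone down to a blunt 2 mm tip.
- collar_inside (a point): Ceiling of the collar's hollow, on the axis, 15 mm above the rim. The hollow has a lip of 13 mm inner radius, cut through lengthwise by three keyways 9 mm wide, out to 17 mm radius, 120 degrees apart, the first along the probe's +x. They open at the underside only, unseen when the probe is upright.
- probe_stand: Fixed grey plastic stand: 70 x 70 x 6 mm foot, 56 x 56 mm block 46 mm high, an 11 mm upright hole right through its middle. At the start the probe stands in it, rod down the hole, collar rim on the block's top, at any turn. Origin at the centre of the underside, z up.
- check_block: Fixed finned aluminium block, 64 x 64 x 40 mm, with a round steel spigot (24 mm diameter) on its middle, 60 mm above the bench at its top. Origin at the centre of the underside, z up along the bore. Probe origin above this origin: 55 mm with the collar rim resting on the pins, 45 mm fully home (the collar's ceiling stops hard on the spigot's top).
- bore_mouth (a point): Centre of the spigot's top, 60 mm above the bench: mouth of the upright 9 mm bore, which goes down to 3 mm above the bench. The spigot's outer edge tapers from 24 to 20 mm diameter over its top 2.5 mm.
- pin_tops (a point): Point on the bore axis, 55 mm above the bench, level with the tops of three radial pins: 4 mm thick, 120 degrees apart, reaching out to 16 mm radius. How they are turned about the axis differs each time and is not reported; some turn of the collar within a third of a turn always fits, to within about 9 degrees either way.
- spring_ring (a joint): Dark steel ring round the foot of the spigot, 38 mm outer diameter, sprung upward; the collar's rim meets it 50 mm above the bench and pushes it down. Value in m: 0 free (up), about 0.005 with the collar fully home. It takes 3 N to start and 7 N to hold fully home; let go, it lifts the probe again.
- screw_cup: Loose white bystander cup, 45 mm diameter, 18 mm high; origin at the centre of the underside. Leave alone.
- loupe: Loose black bystander loupe, 37 mm diameter, 28 mm high; origin at the centre of the underside. Leave alone.
- setting_block: Loose plain steel bystander block, 25 x 50 x 38 mm; origin at the centre of the underside. Leave alone.
Mind the look-alikes: they are no part of the job. What is shaped like the probe but purple, red or turquoise is not meant.

How it is judged:
By the outcome, as a careful person would: the job done as asked, in the order asked, and still so for the second after the job is handed in, while the arm keeps its last pose, push and grip.
It also fails if it takes over 56 s, if anything falls off the work surface, if the arm or the gripper's body presses on something with over 40 N, if the wrist force passes 120 N, or if a joint passes its speed limit or range.

## Working session

There is one attempt and no reset: what is moved stays moved. The work goes in short steps, Python scripts to look and compute and a tool call to move; the robot and the scene stay as the last step left them, time stands still between calls to the robot, and variables do not carry over. Pictures are saved under pics/ and viewed, at most 10 in all, crops included, and the job is handed in when it is done.

Besides the shell and the picture viewer there is one more tool, called after "Call:" as a command line: name --argument value ..., lists and objects as JSON in quotes. jog_arm: Moves the arm, as the interface text tells. Shift numbers are shares of 1 m and turn numbers shares of pi rad, none past 1 either way. Its arguments: {"type":"object","properties":{"series":{"type":"array"},"squeeze":{"type":"number"}},"required":["series"]}

```bash
mkdir -p pics; ls; python3 - <<'E'
from station import ctrl
import cv2,numpy as np
for n in("scene","top"):
    d=ctrl.read_camera(n); cv2.imwrite(f"pics/{n}0.png",d["color"]); np.savez(f"{n}0.npz",**d)
    print(n,d["intrinsics"].tolist(),d["D"],(-d["R"].T@d["t"]))
o=ctrl.get_obs(); print(o, ctrl.hold_point_z)
E
```

```text
pics
scene [[468.6990056218327, 0.0, 278.76031854166825], [0.0, 468.6990056218327, 210.91578163218318], [0.0, 0.0, 1.0]] [-0.00502576  0.          0.          0.          0.        ] [-197.41306082  715.03605722  568.05132978]
top [[404.83179991515215, 0.0, 275.49040096503916], [0.0, 404.83179991515215, 213.22770963117193], [0.0, 0.0, 1.0]] [-0.0496903  0.         0.         0.         0.       ] [306.72876033 -99.07558288 927.65657093]
{'time': 0.1, 'joint_pos': array([-1.36609365e+00,  3.59442483e-01,  1.51133127e+00,  6.28315632e-06,
        1.27250551e+00, -1.15097539e-01]), 'qvel': array([-0.00077863, -0.00169613, -0.00172371, -0.00111014,  0.00183228,
       -0.00047259]), 'effort': array([ 2.10513449e-04, -5.28651059e+01, -2.79349977e+01, -3.54669537e-04,
        4.96824738e-03,  1.92517422e-05]), 'eef_pos': array([ 188.49608015, -568.97169412,  230.52929545]), 'eef_rot': array([-3.09985274e+00, -4.99931908e-01,  1.09176216e-04]), 'contact_force': array([ 0.33654484,  0.55387626, -0.65040998]), 'ft_torque': array([0.0159824 , 0.00076416, 0.01774868]), 'gripper_force': 0.0, 'grip_width': 85.50719324592274} 18.700000000000003
```

View pics/top0.png

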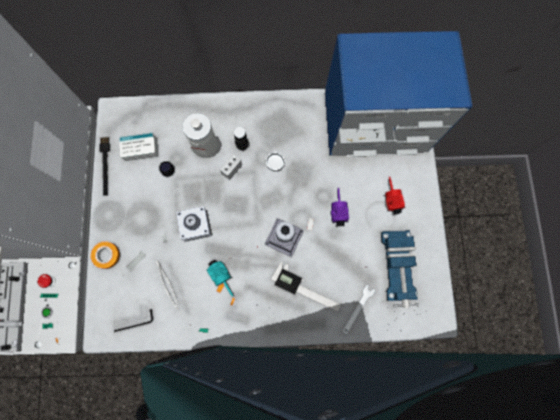

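View pics/scene0.png

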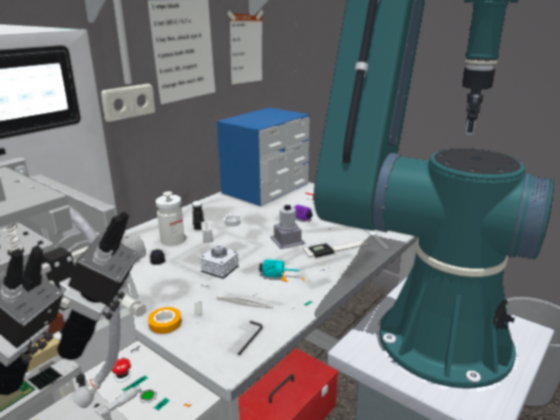

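In the top view, the probe-like things are at (285,232) upright in a grey stand with a bright steel collar and black cap, (340,210) purple, (395,200) red and (218,272) turquoise. Only the one at (285,232) fits the description. The check block is the finned square at (193,222). I'll confirm with one enlarged crop.

```bash
cat > h.py <<'E'
import numpy as np,cv2
def ray(d,u,v,z):
    "pixel -> world point on plane z"
    K,D,R,t=[np.array(d[k]) for k in("intrinsics","D","R","t")]
    p=cv2.undistortPoints(np.array([[[u,v]]],float),K,D)[0,0]
    r=R.T@np.array([p[0],p[1],1]); c=-R.T@t
    return c+r*(z-c[2])/r[2]
def cloud(d):
    K,D,R,t=[np.array(d[k]) for k in("intrinsics","D","R","t")]
    h,w=d["range_z"].shape
    uv=np.stack(np.meshgrid(np.arange(w),np.arange(h)),-1).reshape(-1,1,2).astype(float)
    p=cv2.undistortPoints(uv,K,D)[:,0]; z=d["range_z"].reshape(-1,1)
    P=(np.hstack([p,np.ones((len(p),1))])*z-t)@R
    P[z[:,0]==0]=np.nan
    return P.reshape(h,w,3)
E
python3 - <<'E'
from h import *
d=np.load("top0.npz"); c=d["color"]
a=cv2.resize(c[195:265,165:235],(400,400),interpolation=3);b=cv2.resize(c[195:265,250:320],(400,400),interpolation=3)
cv2.imwrite("pics/crop.png",np.hstack([a,b]))
P=cloud(d)
for u,v in((193,222),(285,230),(285,238)):print(P[v,u])
for n,(u,v,lo,hi) in dict(cap=(285,232,97,112),collar=(285,232,80,97),spig=(193,222,55,66),blk=(193,222,34,46)).items():
    Q=P[v-30:v+30,u-30:u+30].reshape(-1,3); Q=Q[(Q[:,2]>lo)&(Q[:,2]<hi)]
    print(n,len(Q),Q.mean(0) if len(Q) else 0,(Q.min(0)+Q.max(0))/2 if len(Q) else 0)
E
```

```text
[494.30827606  75.31265467  58.33770045]
[ 460.24289176 -124.49754535  100.77454324]
[ 444.953098   -123.98520569   91.67496373]
cap 55 [ 461.76277221 -124.11469007   98.94609089] [ 461.82362342 -124.4985427    99.32419553]
collar 221 [ 459.90294828 -124.0139077    88.72857949] [ 460.85963892 -124.97156885   88.54859642]
spig 78 [496.51475706  81.93879778  58.21909247] [495.15013227  82.09044585  58.47913969]
blk 586 [496.00148718  80.83084659  38.94325612] [497.02696399  81.90916046  40.12452415]
```

View pics/crop.png

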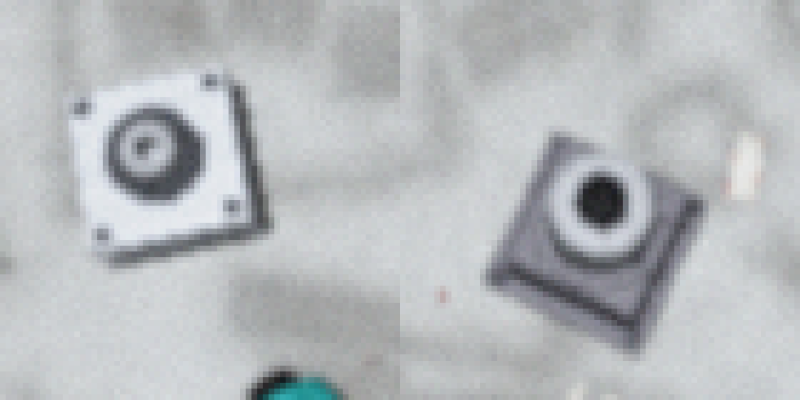

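The crop shows the check block with its spigot top centred at (147,148) in the left half. The right half shows the probe upright in the grey stand, steel collar with black cap centred at (601,200). That is the one meant.

```bash
python3 - <<'E'
from h import *
d=np.load("top0.npz")
pr=ray(d,284.8,229.6,100);bm=ray(d,190.3,220.5,60);print(pr,bm)
a=np.deg2rad(18.3);X=np.array([np.cos(a),np.sin(a)]);Y=np.array([np.sin(a),-np.cos(a)])
e=np.array([188.6,-569.55])
for p in(pr,bm): print(X@(p[:2]-e),Y@(p[:2]-e))
E
```

```text
[ 461.24838565 -124.14538308  100.        ] [497.56068117  80.94091889  60.        ]
398.71301333769605 -337.2689549367426
497.58438349540506 -520.5813282898034
```

Call:
jog_arm --series '[{"grip": 1,"dx": 0.399,"dy": -0.337,"dz": 0},{"grip": 1,"dx": 0.399,"dy": -0.337,"dz": 0},{"grip": 1,"dx": 0.399,"dy": -0.337,"dz": 0},{"grip": 1,"dx": 0.399,"dy": -0.337,"dz": 0},{"grip": 1,"dx": 0.399,"dy": -0.337,"dz": 0},{"grip": 1,"dx": 0.399,"dy": -0.337,"dz": 0},{"grip": 1,"dx": 0.399,"dy": -0.337,"dz": 0},{"grip": 1,"dx": 0.399,"dy": -0.337,"dz": 0},{"grip": 1,"dx": 0.399,"dy": -0.337,"dz": 0},{"grip": 1,"dx": 0.399,"dy": -0.337,"dz": 0},{"grip": 1,"dx": 0.399,"dy": -0.337,"dz": 0},{"grip": 1,"dx": 0.399,"dy": -0.337,"dz": 0}]'

```text
$.series[0]: bad value
```

Call:
jog_arm --series '[{"grip": 1,"dx": 0.399,"dy": -0.337,"dz": 0,"spin": 0},{"grip": 1,"dx": 0.399,"dy": -0.337,"dz": 0,"spin": 0},{"grip": 1,"dx": 0.399,"dy": -0.337,"dz": 0,"spin": 0},{"grip": 1,"dx": 0.399,"dy": -0.337,"dz": 0,"spin": 0},{"grip": 1,"dx": 0.399,"dy": -0.337,"dz": 0,"spin": 0},{"grip": 1,"dx": 0.399,"dy": -0.337,"dz": 0,"spin": 0},{"grip": 1,"dx": 0.399,"dy": -0.337,"dz": 0,"spin": 0},{"grip": 1,"dx": 0.399,"dy": -0.337,"dz": 0,"spin": 0},{"grip": 1,"dx": 0.399,"dy": -0.337,"dz": 0,"spin": 0},{"grip": 1,"dx": 0.399,"dy": -0.337,"dz": 0,"spin": 0},{"grip": 1,"dx": 0.399,"dy": -0.337,"dz": 0,"spin": 0},{"grip": 1,"dx": 0.399,"dy": -0.337,"dz": 0,"spin": 0}]'

```text
time: 1.1
eef_pos: [450.2, -141.1, 231.2]
eef_rot: [-3.101, -0.5, 0.0]
contact_force: [-0.1, -1.0, 0.0]
grip_width: 85.4
gripper_force: 0.0
```

Call:
jog_arm --series '[{"grip": 1,"dx": 0,"dy": 0,"dz": 0,"spin": 0},{"grip": 1,"dx": 0,"dy": 0,"dz": 0,"spin": 0}]'

```text
time: 1.27
eef_pos: [450.3, -141.1, 231.0]
eef_rot: [-3.1, -0.508, 0.001]
contact_force: [-0.4, -0.5, 0.5]
grip_width: 85.4
gripper_force: 0.0
```

```bash
python3 - <<'E'
from station import ctrl
from h import *
print(ctrl.get_obs()["eef_pos"])
d=ctrl.read_camera("wrist"); np.savez("w1.npz",**d); cv2.imwrite("pics/w1.png",d["color"])
print(-d["R"].T@d["t"])
d=ctrl.read_camera("top"); np.savez("top1.npz",**d)
E
```

```text
[ 450.34885719 -141.11696282  231.04237155]
[ 526.57820374 -115.57415573  373.35815012]
```

View pics/w1.png

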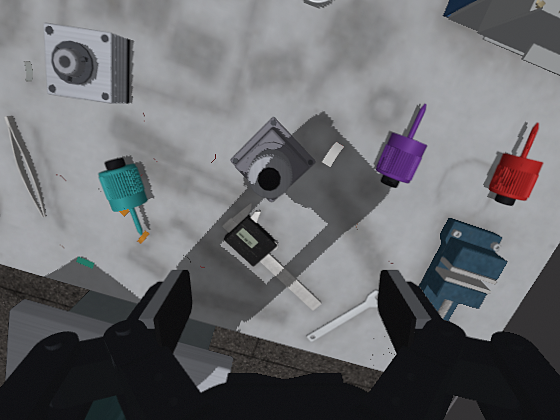

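The wrist view shows the cap centre at about (269,180), and the block's spigot top with its bore at about (67,63).

```bash
python3 - <<'E'
from h import *
d=np.load("w1.npz")
print(ray(d,269,180,100),ray(d,67,63,60))
P=cloud(d)
for n,(u,v,lo,hi) in dict(cap=(269,178,97,103),collar=(269,178,87,93),spig=(67,63,57,63),blk=(80,65,37,43)).items():
    Q=P[v-50:v+50,max(0,u-60):u+60].reshape(-1,3); Q=Q[(Q[:,2]>lo)&(Q[:,2]<hi)]
    r=cv2.minEnclosingCircle(Q[:,:2].astype(np.float32))
    print(n,len(Q),Q.mean(0),r)
    if n=="blk": print(cv2.minAreaRect(Q[:,:2].astype(np.float32)))
c=d["color"]; a=cv2.resize(c[20:110,30:145],None,fx=4,fy=4,interpolation=3)[:360];b=cv2.resize(c[145:235,225:305],None,fx=4,fy=4,interpolation=3)
cv2.imwrite("pics/w1c.png",np.hstack([a,b]))
E
```

```text
[ 461.33708733 -123.48766941  100.        ] [496.5104209   79.78406634  60.        ]
cap 393 [ 462.05404273 -122.63678035   99.60088728] ((461.517822265625, -122.66563415527344), 9.89094352722168)
collar 1054 [ 462.89905257 -122.51463149   89.73523562] ((461.8616943359375, -122.69770050048828), 19.704782485961914)
spig 487 [497.53950703  81.69388784  59.31076707] ((497.729736328125, 82.5068588256836), 11.952006340026855)
blk 3336 [498.88155333  79.68976325  39.71302257] ((497.0732421875, 82.98719024658203), 44.26972198486328)
((497.2561950683594, 82.92330932617188), (64.50943756103516, 65.34046936035156), 10.194856643676758)
```

View pics/w1c.png

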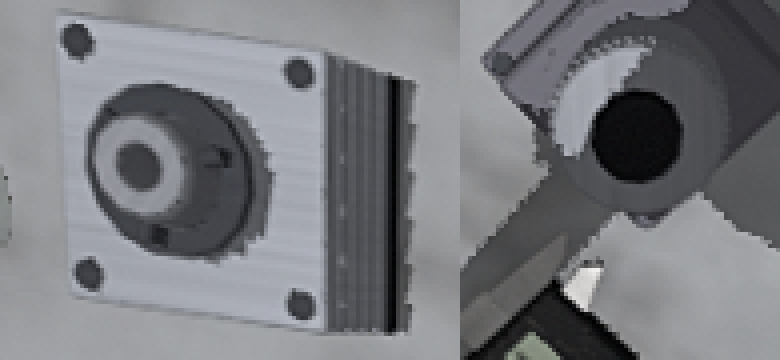

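The crop confirms the spigot, its bore and the pins (two visible as dark squares), plus the cap and collar outline. Probe at (461.5, -123) and bore at (497.3, 82) agree across the cameras. Descending to grasp.

Call:
jog_arm --series '[{"grip": 1,"dx": 0.0163,"dy": -0.0137,"dz": 0,"spin": 0},{"grip": 1,"dx": 0.0163,"dy": -0.0137,"dz": 0.04,"spin": 0},{"grip": 1,"dx": 0.0163,"dy": -0.0137,"dz": 0.08,"spin": 0},{"grip": 1,"dx": 0.0163,"dy": -0.0137,"dz": 0.115,"spin": 0},{"grip": 1,"dx": 0.0163,"dy": -0.0137,"dz": 0.145,"spin": 0},{"grip": 1,"dx": 0.0163,"dy": -0.0137,"dz": 0.162,"spin": 0},{"grip": 1,"dx": 0.0163,"dy": -0.0137,"dz": 0.172,"spin": 0},{"grip": 1,"dx": 0.0163,"dy": -0.0137,"dz": 0.172,"spin": 0},{"grip": 1,"dx": 0.0163,"dy": -0.0137,"dz": 0.172,"spin": 0}]'

```text
time: 2.12
eef_pos: [460.0, -126.4, 59.0]
eef_rot: [-3.101, -0.496, 0.002]
contact_force: [-0.5, 0.0, 0.2]
grip_width: 85.4
gripper_force: 0.0
```

```bash
python3 - <<'E'
from station import ctrl
from h import *
o=ctrl.get_obs();print(o["eef_pos"],o["eef_rot"],ctrl.hold_point_z)
d=ctrl.read_camera("wrist"); np.savez("w2.npz",**d); cv2.imwrite("pics/w2.png",d["color"])
E
```

```text
[ 460.00953711 -126.42740895   58.95182444] [-3.10137184e+00 -4.95969500e-01  2.33582706e-03] 18.700000000000003
```

View pics/w2.png

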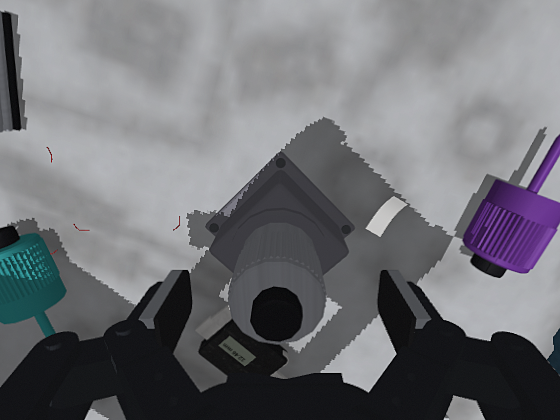

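The collar centre sits near u=277 while the fingers are centred near 284, so the probe is about 3 mm toward tool -y. That agrees with the measured offset. I'll correct it and grip.

Call:
jog_arm --series '[{"grip": 1,"dx": 0.0025,"dy": -0.0028,"dz": 0,"spin": 0},{"grip": 1,"dx": 0.0025,"dy": -0.0028,"dz": 0,"spin": 0},{"grip": 0,"dx": 0.0025,"dy": -0.0028,"dz": 0,"spin": 0},{"grip": 0,"dx": 0.0025,"dy": -0.0028,"dz": 0,"spin": 0},{"grip": 0,"dx": 0.0025,"dy": -0.0028,"dz": 0,"spin": 0},{"grip": 0,"dx": 0.0025,"dy": -0.0028,"dz": 0,"spin": 0},{"grip": 0,"dx": 0.0025,"dy": -0.0028,"dz": 0,"spin": 0},{"grip": 0,"dx": 0.0025,"dy": -0.0028,"dz": 0,"spin": 0},{"grip": 0,"dx": 0.0025,"dy": -0.0028,"dz": 0,"spin": 0},{"grip": 0,"dx": 0.0025,"dy": -0.0028,"dz": 0,"spin": 0}]' --squeeze 60

```text
time: 3.0
eef_pos: [462.6, -121.6, 59.9]
eef_rot: [3.101, 0.501, 0.001]
contact_force: [-0.8, 1.4, 7.0]
grip_width: 39.0
gripper_force: 59.6
```

Call:
jog_arm --series '[{"grip": 0,"dx": 0,"dy": 0,"dz": -0.01,"spin": 0},{"grip": 0,"dx": 0,"dy": 0,"dz": -0.025,"spin": 0},{"grip": 0,"dx": 0,"dy": 0,"dz": -0.045,"spin": 0},{"grip": 0,"dx": 0,"dy": 0,"dz": -0.065,"spin": 0},{"grip": 0,"dx": 0,"dy": 0,"dz": -0.08,"spin": 0},{"grip": 0,"dx": 0,"dy": 0,"dz": -0.09,"spin": 0},{"grip": 0,"dx": 0,"dy": 0,"dz": -0.09,"spin": 0},{"grip": 0,"dx": 0,"dy": 0,"dz": -0.09,"spin": 0}]'

```text
time: 3.67
eef_pos: [462.6, -121.6, 149.4]
eef_rot: [3.101, 0.5, 0.001]
contact_force: [-0.1, -0.1, -1.7]
grip_width: 38.7
gripper_force: 60.5
```

```bash
python3 - <<'E'
from station import ctrl
from h import *
o=ctrl.get_obs();print(o["eef_pos"],o["eef_rot"],o["contact_force"],o["grip_width"])
for n in("scene","top","wrist"):
    d=ctrl.read_camera(n); np.savez(n+"3.npz",**d)
    P=cloud(d); e=o["eef_pos"]
    m=(np.hypot(P[...,0]-e[0],P[...,1]-e[1])<35)
    for nm,lo,hi in(("cap",180,194),("collar",138,180),("rod",95,134)):
        Q=P[m&(P[...,2]>lo)&(P[...,2]<hi)]; print(n,nm,len(Q),Q.mean(0) if len(Q) else "",np.ptp(Q,axis=0) if len(Q) else "")
d=np.load("scene3.npz")
K,D,R,t=[d[k] for k in("intrinsics","D","R","t")]
p=cv2.projectPoints(np.array([o["eef_pos"]]),cv2.Rodrigues(R)[0],t,K,D)[0][0,0].astype(int);print(p)
cv2.imwrite("pics/s3.png",cv2.resize(d["color"][p[1]-55:p[1]+65,p[0]-70:p[0]+70],None,fx=5,fy=5,interpolation=3))
E
```

```text
[ 462.57612629 -121.57933135  149.41977839] [3.10110080e+00 5.00459261e-01 1.15024797e-03] [-0.1356965  -0.12893008 -1.65852284] 38.657649625508874
scene cap 101 [ 455.47927073 -118.19149     185.58832844] [26.84722662 67.99592771 13.72321338]
scene collar 255 [ 449.65374152 -109.55254753  160.83186577] [36.69263621 62.9577579  41.72908819]
scene rod 31 [ 460.85315691 -122.22365162  115.88583109] [ 6.7115121   9.16308352 29.76302967]
top cap 2 [444.93009427 -93.07125836 189.69511262] [1.15738149 1.79781728 6.59132565]
top collar 74 [ 443.80788833 -118.99875163  162.85338628] [11.64194224 47.36244125 40.07857681]
top rod 1 [ 442.02288929 -124.92161104  133.21255358] [0. 0. 0.]
wrist cap 4013 [ 465.03267637 -120.3833872   187.0625161 ] [39.23114048 65.35715424 13.98606251]
wrist collar 8783 [ 469.82558659 -118.71795523  170.35480625] [40.27988504 62.8343089  41.92112499]
wrist rod 0  
[286 187]
```

View pics/s3.png

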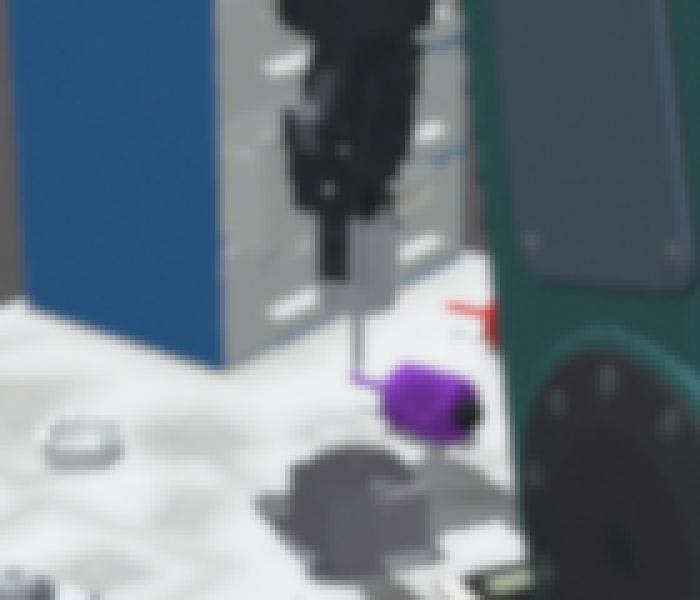

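The probe is held upright and the rod hangs free at crop (357,340). Next I measure the held cap in the wrist view and set the carry vector.

```bash
python3 - <<'E'
from h import *
d=np.load("wrist3.npz");P=cloud(d)
K,D,R,t=[d[k] for k in("intrinsics","D","R","t")]
e=np.array([462.6,-121.6])
m=np.hypot(P[...,0]-e[0],P[...,1]-e[1])<30
print(np.histogram(P[m][:,2],bins=np.arange(130,200,4)))
g=d["color"].max(2)
for lo,hi in((188.5,193),(176,184)):
    mm=m&(P[...,2]>lo)&(P[...,2]<hi); Q=P[mm]; print(len(Q),np.median(Q,0),cv2.minEnclosingCircle(Q[:,:2].astype(np.float32)))
p=cv2.projectPoints(np.array([[462.6,-121.6,190.]]),cv2.Rodrigues(R)[0],t,K,D)[0][0,0];print(p)
x,y=p.astype(int)
cv2.imwrite("pics/w3.png",cv2.resize(d["color"][200:420,170:400],None,fx=2.7,fy=2.7,interpolation=3))
E
```

```text
(array([   0,  149,  190,  205,  154,  315,  427,  503,  539,  575,  700,
       1860, 3154,  674, 2587,  242,  355]), array([130, 134, 138, 142, 146, 150, 154, 158, 162, 166, 170, 174, 178,
       182, 186, 190, 194, 198]))
821 [ 463.38052726 -121.41267268  188.97376585] ((473.03106689453125, -118.28020477294922), 27.651630401611328)
4910 [ 467.51350839 -118.38976744  178.38754707] ((468.5885925292969, -119.70244598388672), 29.31258773803711)
[285.70916978 327.38148901]
```

View pics/w3.png

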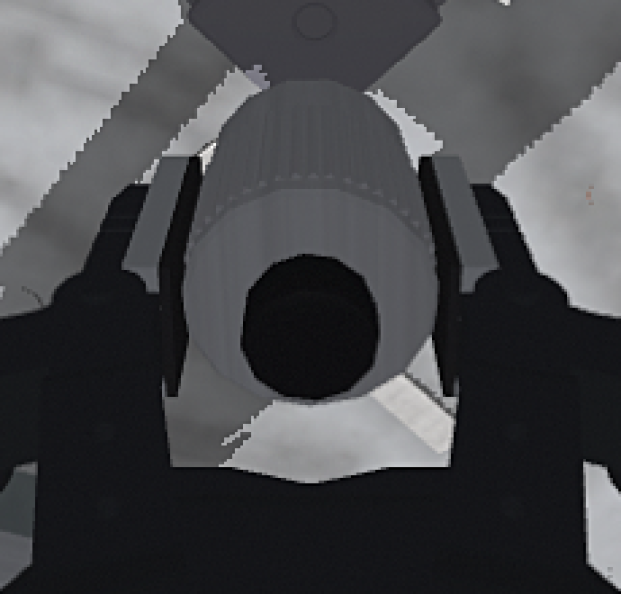

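The held cap centre at about (285,327) matches the projected tool axis (285.7,327.4) within 0.5 mm, so the probe is centred in the grip. I'll move to 60 mm short of the bore along tool x and re-measure it from there.

Call:
jog_arm --series '[{"grip": 0,"dx": 0.005,"dy": -0.022,"dz": 0,"spin": 0},{"grip": 0,"dx": 0.012,"dy": -0.055,"dz": 0,"spin": 0},{"grip": 0,"dx": 0.02,"dy": -0.09,"dz": 0,"spin": 0},{"grip": 0,"dx": 0.027,"dy": -0.125,"dz": 0,"spin": 0},{"grip": 0,"dx": 0.033,"dy": -0.155,"dz": 0,"spin": 0},{"grip": 0,"dx": 0.036,"dy": -0.175,"dz": 0,"spin": 0},{"grip": 0,"dx": 0.037,"dy": -0.183,"dz": 0,"spin": 0},{"grip": 0,"dx": 0.037,"dy": -0.183,"dz": 0,"spin": 0},{"grip": 0,"dx": 0.037,"dy": -0.183,"dz": 0,"spin": 0}]'

```text
time: 4.57
eef_pos: [439.9, 63.5, 148.9]
eef_rot: [3.101, 0.502, -0.001]
contact_force: [-0.5, 0.3, -1.2]
grip_width: 38.4
gripper_force: 60.8
```

```bash
python3 - <<'E'
from station import ctrl
from h import *
o=ctrl.get_obs();print(o["eef_pos"],o["eef_rot"],o["contact_force"])
d=ctrl.read_camera("wrist"); np.savez("w4.npz",**d)
K,D,R,t=[d[k] for k in("intrinsics","D","R","t")]
pr=lambda X:cv2.projectPoints(np.array([X],float),cv2.Rodrigues(R)[0],t,K,D)[0][0,0]
p=pr([497.5,82.3,60]);print(p)
P=cloud(d)
for n,lo,hi in(("spig",57,63),("blk",37,43)):
    Q=P[(np.hypot(P[...,0]-497.5,P[...,1]-82.3)<(14 if n=="spig" else 50))&(P[...,2]>lo)&(P[...,2]<hi)].astype(np.float32)
    print(n,len(Q),cv2.minEnclosingCircle(Q[:,:2]),cv2.minAreaRect(Q[:,:2]))
x,y=(p-45).astype(int).clip(0);print(x,y)
cv2.imwrite("pics/w4.png",cv2.resize(d["color"][y:y+90,x:x+90],(600,600),interpolation=3))
E
```

```text
[439.89895632  63.48145691 148.8754358 ] [ 3.10083649e+00  5.02316353e-01 -1.31174264e-03] [-0.4620876   0.29479814 -1.2188634 ]
[284.74032141 131.17994743]Traceback (most recent call last):
  File "<stdin>", line 11, in <module>
cv2.error: OpenCV(4.12.0) /io/opencv/modules/imgproc/src/shapedescr.cpp:201: error: (-215:Assertion failed) count >= 0 && (depth == CV_32F || depth == CV_32S) in function 'minEnclosingCircle'
```

```bash
python3 - <<'E'
from h import *
d=np.load("w4.npz");P=cloud(d)
for n,lo,hi in(("spig",57,63),("blk",37,43)):
    Q=P[(np.hypot(P[...,0]-497.5,P[...,1]-82.3)<(16 if n=="spig" else 50))&(P[...,2]>lo)&(P[...,2]<hi)]
    Q=np.ascontiguousarray(Q[:,None,:2],dtype=np.float32)
    print(n,len(Q),cv2.minEnclosingCircle(Q),cv2.minAreaRect(Q))
c=d["color"];cv2.imwrite("pics/w4.png",cv2.resize(c[86:176,240:330],(600,600),interpolation=3))
E
```

```text
spig 764 ((497.4349365234375, 83.25260162353516), 11.957242965698242) ((497.4820861816406, 83.06564331054688), (22.988414764404297, 23.114547729492188), 86.06861114501953)
blk 5327 ((497.27789306640625, 82.89971923828125), 44.31451416015625) ((497.4657897949219, 83.06997680664062), (64.27446746826172, 64.25459289550781), 10.040772438049316)
```

View pics/w4.png

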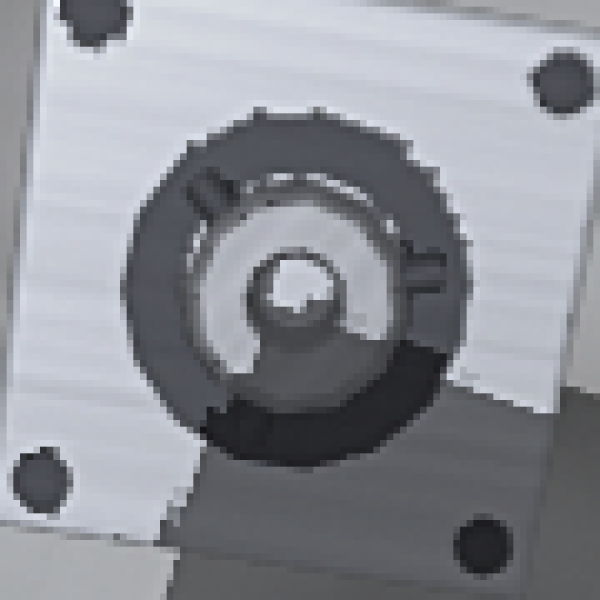

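Bore centre at crop (296,297), pixel (284.0,130.1), and three pins visible at (210,195), (425,270) and roughly (245,420). Bore is at about (497.8, 83.1), consistent with the depth fit (497.4, 83.1). Moving over it and lowering the rod.

Call:
jog_arm --series '[{"grip": 0,"dx": 0.02,"dy": 0,"dz": 0,"spin": 0},{"grip": 0,"dx": 0.045,"dy": 0,"dz": 0,"spin": 0},{"grip": 0,"dx": 0.061,"dy": -0.0004,"dz": 0,"spin": 0},{"grip": 0,"dx": 0.061,"dy": -0.0004,"dz": 0,"spin": 0},{"grip": 0,"dx": 0.061,"dy": -0.0004,"dz": 0.015,"spin": 0},{"grip": 0,"dx": 0.061,"dy": -0.0004,"dz": 0.03,"spin": 0},{"grip": 0,"dx": 0.061,"dy": -0.0004,"dz": 0.04,"spin": 0},{"grip": 0,"dx": 0.061,"dy": -0.0004,"dz": 0.05,"spin": 0},{"grip": 0,"dx": 0.061,"dy": -0.0004,"dz": 0.056,"spin": 0},{"grip": 0,"dx": 0.061,"dy": -0.0004,"dz": 0.056,"spin": 0}]'

```text
time: 5.45
eef_pos: [497.3, 82.9, 92.2]
eef_rot: [-3.101, -0.499, 0.003]
contact_force: [0.5, -0.0, -1.3]
grip_width: 38.6
gripper_force: 60.9
```

Call:
jog_arm --series '[{"grip": 0,"dx": 0.0003,"dy": 0,"dz": 0.006,"spin": 0},{"grip": 0,"dx": 0.0003,"dy": 0,"dz": 0.012,"spin": 0},{"grip": 0,"dx": 0.0003,"dy": 0,"dz": 0.017,"spin": 0},{"grip": 0,"dx": 0.0003,"dy": 0,"dz": 0.02,"spin": 0},{"grip": 0,"dx": 0.0003,"dy": 0,"dz": 0.02,"spin": 0}]'

```text
time: 5.87
eef_pos: [497.4, 83.4, 72.6]
eef_rot: [-3.101, -0.5, 0.002]
contact_force: [-0.5, 0.7, -1.4]
grip_width: 38.4
gripper_force: 60.9
```

Call:
jog_arm --series '[{"grip": 0,"dx": 0,"dy": 0,"dz": 0.002,"spin": 0},{"grip": 0,"dx": 0,"dy": 0,"dz": 0.003,"spin": 0},{"grip": 0,"dx": 0,"dy": 0,"dz": 0.004,"spin": 0},{"grip": 0,"dx": 0,"dy": 0,"dz": 0.004,"spin": 0}]'

```text
time: 6.2
eef_pos: [498.1, 83.4, 69.3]
eef_rot: [-3.101, -0.5, -0.0]
contact_force: [0.0, -0.4, -1.5]
grip_width: 38.4
gripper_force: 60.9
```

Call:
jog_arm --series '[{"grip": 0,"dx": 0,"dy": 0,"dz": 0.0005,"spin": 0},{"grip": 0,"dx": 0,"dy": 0,"dz": 0.001,"spin": 0},{"grip": 0,"dx": 0,"dy": 0,"dz": 0.0015,"spin": 0},{"grip": 0,"dx": 0,"dy": 0,"dz": 0.0015,"spin": 0}]'

```text
time: 6.53
eef_pos: [498.1, 83.4, 67.8]
eef_rot: [-3.101, -0.5, 0.0]
contact_force: [-0.4, 0.1, -2.2]
grip_width: 38.5
gripper_force: 60.9
```

Call:
jog_arm --series '[{"grip": 0,"dx": 0,"dy": 0,"dz": 0.0005,"spin": 0},{"grip": 0,"dx": 0,"dy": 0,"dz": 0.001,"spin": 0},{"grip": 0,"dx": 0,"dy": 0,"dz": 0.0015,"spin": 0},{"grip": 0,"dx": 0,"dy": 0,"dz": 0.0015,"spin": 0}]'

```text
time: 6.87
eef_pos: [498.0, 83.4, 66.2]
eef_rot: [-3.101, -0.5, 0.0]
contact_force: [0.8, 0.4, -1.9]
grip_width: 38.2
gripper_force: 60.9
```

Call:
jog_arm --series '[{"grip": 0,"dx": 0,"dy": 0,"dz": 0.0005,"spin": 0},{"grip": 0,"dx": 0,"dy": 0,"dz": 0.001,"spin": 0},{"grip": 0,"dx": 0,"dy": 0,"dz": 0.0015,"spin": 0},{"grip": 0,"dx": 0,"dy": 0,"dz": 0.0015,"spin": 0}]'

```text
time: 7.2
eef_pos: [498.1, 83.4, 64.7]
eef_rot: [-3.101, -0.5, 0.0]
contact_force: [0.8, -0.2, -1.9]
grip_width: 38.6
gripper_force: 60.9
```

```bash
python3 - <<'E'
from station import ctrl
from h import *
for n in ("wrist","scene"):
    d=ctrl.read_camera(n); np.savez(n+"5.npz",**d); c=d["color"]
    if n=="wrist": a=cv2.resize(c[200:420,170:400],(400,383),interpolation=3)
    else:
        p=cv2.projectPoints(np.array([[497.5,83,60.]]),cv2.Rodrigues(d["R"])[0],d["t"],d["intrinsics"],d["D"])[0][0,0].astype(int)
        b=cv2.resize(c[p[1]-48:p[1]+48,p[0]-50:p[0]+50],(400,383),interpolation=3)
    o=ctrl.get_obs();print(o["contact_force"],o["ft_torque"],o["eef_pos"])
cv2.imwrite("pics/x5.png",np.hstack([a,b]))
E
```

```text
[-0.49559698  1.01726282 -2.01190822] [ 0.04675437 -0.00482709 -0.010386  ] [498.07122931  83.40127038  64.76668356]
[ 0.10278259 -0.15955709 -2.03147464] [-0.0115192   0.00313202 -0.00490241] [498.07445469  83.39895945  64.79761794]
```

Call:
jog_arm --series '[{"grip": 0,"dx": 0,"dy": 0,"dz": 0.0005,"spin": 0},{"grip": 0,"dx": 0,"dy": 0,"dz": 0.001,"spin": 0},{"grip": 0,"dx": 0,"dy": 0,"dz": 0.0015,"spin": 0},{"grip": 0,"dx": 0,"dy": 0,"dz": 0.0015,"spin": 0}]'

```text
time: 7.63
eef_pos: [498.2, 83.4, 63.5]
eef_rot: [-3.101, -0.5, -0.0]
contact_force: [-0.9, 0.2, 2.0]
grip_width: 38.6
gripper_force: 60.9
```

Call:
jog_arm --series '[{"grip": 0,"dx": 0,"dy": 0,"dz": 0.0005,"spin": 0},{"grip": 0,"dx": 0,"dy": 0,"dz": 0.001,"spin": 0},{"grip": 0,"dx": 0,"dy": 0,"dz": 0.001,"spin": 0}]'

```text
time: 7.88
eef_pos: [498.2, 83.4, 62.4]
eef_rot: [-3.101, -0.5, -0.0]
contact_force: [-1.0, -0.2, 2.4]
grip_width: 38.5
gripper_force: 60.9
```

Call:
jog_arm --series '[{"grip": 0,"dx": 0,"dy": 0,"dz": 0.0005,"spin": 0},{"grip": 0,"dx": 0,"dy": 0,"dz": 0.001,"spin": 0},{"grip": 0,"dx": 0,"dy": 0,"dz": 0.0015,"spin": 0},{"grip": 0,"dx": 0,"dy": 0,"dz": 0.002,"spin": 0},{"grip": 0,"dx": 0,"dy": 0,"dz": 0.002,"spin": 0}]'

```text
time: 8.3
eef_pos: [498.2, 83.4, 60.3]
eef_rot: [-3.101, -0.5, -0.0]
contact_force: [-1.1, -0.3, 4.5]
grip_width: 38.5
gripper_force: 60.9
```

```bash
python3 - <<'E'
from station import ctrl
from h import *
for n in("w1","wrist3"):pass
d=ctrl.read_camera("wrist");o=ctrl.get_obs();e=o["eef_pos"];print(e,o["contact_force"],o["ft_torque"])
for q,e in((np.load("wrist3.npz"),[462.6,-121.6,149.4]),(d,e)):
    P=cloud(q);m=(np.hypot(P[...,0]-e[0],P[...,1]-e[1])<9)&(P[...,2]>e[2]+30)&(P[...,2]<e[2]+45)
    print(np.nanmedian(P[m],0)-e,m.sum())
b=d["color"];b=cv2.resize(b[150:420,150:420],(400,400));
s=ctrl.read_camera("scene")
p=cv2.projectPoints(np.array([[497.5,83,60.]]),cv2.Rodrigues(s["R"])[0],s["t"],s["intrinsics"],s["D"])[0][0,0].astype(int)
a=cv2.resize(s["color"][p[1]-35:p[1]+35,p[0]-35:p[0]+35],(400,400),interpolation=3)
cv2.imwrite("pics/x6.png",np.hstack([b,a]))
E
```

```text
[498.21684921  83.4147377   60.35341482] [-0.53018093 -0.08075569  4.42370505] [0.01089218 0.16344678 0.01447998]
[ 2.09469563  0.54986234 38.64268047] 1905
[ 2.25839478  0.72524576 39.61630712] 1973
```

View pics/x6.png

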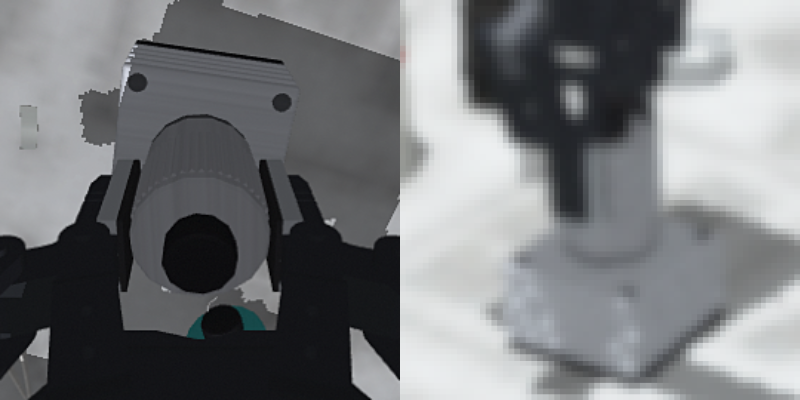

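The picture shows the collar sitting over the spigot, just above the block's top face, still upright in the grip. Since the force follows the spring's soft slope, the keyways are past the pins. Pressing to the hard stop.

Call:
jog_arm --series '[{"grip": 0,"dx": 0,"dy": 0,"dz": 0.0005,"spin": 0},{"grip": 0,"dx": 0,"dy": 0,"dz": 0.001,"spin": 0},{"grip": 0,"dx": 0,"dy": 0,"dz": 0.0015,"spin": 0},{"grip": 0,"dx": 0,"dy": 0,"dz": 0.0015,"spin": 0}]'

```text
time: 8.73
eef_pos: [498.2, 83.4, 58.9]
eef_rot: [-3.101, -0.5, -0.0]
contact_force: [-1.2, 0.2, 5.2]
grip_width: 38.5
gripper_force: 61.8
```

Call:
jog_arm --series '[{"grip": 0,"dx": 0,"dy": 0,"dz": 0.0005,"spin": 0},{"grip": 0,"dx": 0,"dy": 0,"dz": 0.001,"spin": 0},{"grip": 0,"dx": 0,"dy": 0,"dz": 0.001,"spin": 0}]'

```text
time: 8.98
eef_pos: [498.2, 83.4, 58.8]
eef_rot: [3.101, 0.5, 0.001]
contact_force: [-4.5, -0.7, 17.9]
grip_width: 38.3
gripper_force: 62.9
```

Hard stop reached: about 5 mm after the ring contact, the force jumps to about 20 N. Settling briefly, then handing in.

Call:
jog_arm --series '[{"grip": 0,"dx": 0,"dy": 0,"dz": 0,"spin": 0},{"grip": 0,"dx": 0,"dy": 0,"dz": 0,"spin": 0},{"grip": 0,"dx": 0,"dy": 0,"dz": 0,"spin": 0},{"grip": 0,"dx": 0,"dy": 0,"dz": 0,"spin": 0},{"grip": 0,"dx": 0,"dy": 0,"dz": 0,"spin": 0},{"grip": 0,"dx": 0,"dy": 0,"dz": 0,"spin": 0}]'

```text
time: 9.48
eef_pos: [498.2, 83.4, 58.8]
eef_rot: [-3.101, -0.5, -0.001]
contact_force: [-4.0, -0.7, 17.1]
grip_width: 38.3
gripper_force: 62.9
```

```bash
python3 - <<'E'
from station import ctrl
o=ctrl.get_obs();print(o["eef_pos"],o["contact_force"],o["grip_width"])
if 57.5<o["eef_pos"][2]<59.3 and 8<o["contact_force"][2]<32: print(ctrl.finish_job())
E
```

```text
[498.20774795  83.43150795  58.81339136] [-4.03143895 -0.67043039 17.14195881] 38.253156098992115
the job is handed in; nothing more can be done
None
```

The job is handed in with the probe pressed to the hard stop in the check block and still gripped (about 17 N push, 63 N grip, 9.5 s); the keyways cleared the pins at the turn it was picked up at, so I never turned the collar.

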